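# Find the case with the full sample jar and put the jar on the balance

## Robot

A 6-joint arm with a two-finger parallel gripper is mounted at the origin on a cart in front of the work surface, level with it; the furniture and walls round the work are solid. World frame = base frame: x ahead of the robot, y to its left, z up, the work surface at z = 0. Lengths are in m, angles in degrees, forces in N, time in s.
With the tool pointing down it reaches from about 0.375 to 0.9 m from the base axis. Payload 3.1 kg.
Tool frame: the origin (TCP) lies on the centre line of the jaws, within the pads' length; the fingertips stand 8 mm ahead of it and the grasp point (between the pads) lies 11 mm behind it; z points along the fingers, y is the line along which they close (so a half turn about z gives the same grasp; the last joint's range is limited). The gripper opens to 87 mm and grips with 3 to 60 N. Pads are 19 mm wide; open, the fingers measure 117 mm over their backs; the gripper's body (75 mm by 190 mm) begins 51 mm behind the grasp point.
Start: joints at [59.387, 30.224, 82.088, -0, 67.689, -10.227], TCP at [0.218, 0.586, 0.231] pointing down, gripper open.
Joint ranges: [-176.69, 176.69], [-43.24, 126.21], [12.49, 139.97], [-82, 262], [0, 151.66], [-163.58, 163.58]. Speed limits (degrees/s): [159.86, 159.86, 180, 180, 180, 180].

## Interface

Orientations are given as a 3x3 rotation matrix whose columns are the frame's x, y, z axes.
In Python, from rig import * gives the robot as it stands.
- The arm moves only by the tool step_arm, never from a script. Its argument "targets" is a list of rows, each a list of 5 numbers: the opening, from -1 (shut) to 1 (fully open), then the shift along the world's x, y, z normalised to -1 to 1, where 1 is 0.25 m, then the turn about the world's z normalised to -1 to 1, where 1 is 180 degrees. In form: [[fingers, x, y, z, turn], ...]. A call has 1 to 20 rows; each row is the pose to reach, as a shift and turn from the pose commanded when the call began, turning the shorter way round; what a row does not reach only later rows make up. A row lasts 1/10 s, in which the tool goes at most 50 mm and 8.59 degrees, less where a joint would pass 70% of its speed; a pose out of reach is approached as far as the arm can. A call with a number of a shift or a turn outside -1 to 1 is refused whole. A call with a gripper value outside its range is refused whole. The fingers move at their own pace and stop on an object; the grip force is fixed at half the most. Time passes only in rows, so rows that repeat a pose let the fingers close. It gives the time, the measured TCP pose, the force, the opening and the grip force at its end, in the units of the state.
- read_state(): the state, without advancing time (a new reading comes with each control period).
- capture(name): name is "scene" or "top" or "wrist"; returns a dict with "color" (480x640x3 uint8, red, green, blue), "mtx" (3x3 intrinsics, pixels), "pose" (4x4, takes a point from camera to world coordinates). Camera axes: x right, y down, z forward; pixel columns grow to the right and rows downward; lengths in m; the calibration is good to about 2 mm. A picture is of the moment at which its call begins. There is no depth.
- hand_in(): hands the job in; it is judged then, once.
The state is a dict: "time_s": time; "joint_positions": joint angles; "qvel": joint speeds; "tau": joint torques, N m; "position": TCP position; "tcp_rot": TCP orientation; "force": force on the tool from outside, world axes, zero at the start; "moment": the same for the moment, N m; "opening": opening from 0.0 (shut) to 1.0 (fully open); "grasp_force": force on a finger pad.
Only numpy, scipy, OpenCV 4.12 (cv2) and the standard library are available. Lean on these libraries where they do the work, as an engineer would, in place of code of your own. Each camera call takes 0.05 s, during which the arm holds its last target. There are 200 camera calls.

## Task

One of the three identical closed cases in the sloping rack holds a full sample jar; the other two hold empty ones, so heft the cases to find the clearly heavy one and stand it, still closed, upright on the open worktop. Then take off its lid and set the lid down on the worktop, lift out the jar and stand it upright in the middle of the balance's pan, leaving the opened case on the worktop. Do not open the other two cases, leave them seated in the rack, and do not disturb the bottles and the vial that stand around.

Things in the scene. Friction and masses are not known exactly. Their poses are not given: they have to be found in the camera images.
- rack: Fixed aluminium rack, 370 x 90 mm, three bays at y = -140, 0, +140 mm in its frame. Origin: centre of its underside on the worktop; x away from the robot, z up. The seat slopes 30 degrees, low edge towards the robot, 45 mm above the origin where a seated case has its origin. A 14 mm lip along the low edge stops the cases; ribs 10 mm high part the bays
- case_1: One of three identical closed cases (blue base 64 x 64 x 50 mm, white lid, 70 mm tall in all) leaning back 30 degrees in the rack. Origin: centre of the base's underside; z up through the lid, y along the rack's row, x up the slope. Gripping the base's flat sides (0 to 46 mm above the origin) lifts base, lid and jar together. Two cases weigh about 0.2 kg complete, one about 0.55 kg
- case_2: Identical to case_1, same frame; which case is heavy shows neither in looks nor place. Inside, the jar stands in a square recess 46 mm wide with its floor 8 mm above the case's origin (jar top 64 mm above it). The lid's lower edge rests 46 mm above the origin, inside a thin rim whose top is 50 mm above it
- case_3: Identical to case_1, same frame (see case_2 for the inside). A case keeps its lid and jar when it is carried tilted 30 degrees or upright; set down upright on the worktop its origin is at z = 0. In the rack it starts under 1 mm from the lip; set back up to 15 mm higher on the slope it also counts as seated, so as not to land on the lip
- lid_1: The white lift-off lid of case 1: a square cap 56.5 x 56.5 mm, 24 mm tall, hollow, 30 g. Origin: centre of its lower edge, z up through its top. It rests loose on the case inside the 4 mm high rim (about 1 mm play): grip its flat sides above the rim and lift it straight off along z
- jar_1: Sample jar that starts inside case 1: white body and red screw lid (fixed), 42 mm diameter, 56 mm tall; origin: centre of its underside, z up. In the open case its red cap stands about 14 mm above the case's rim, and can be gripped there. Full it weighs about 0.4 kg, empty about 0.05 kg; full and empty look the same
- lid_2: The white lift-off lid of case 2: a square cap 56.5 x 56.5 mm, 24 mm tall, hollow, 30 g. Origin: centre of its lower edge, z up through its top. It rests loose on the case inside the 4 mm high rim (about 1 mm play): grip its flat sides above the rim and lift it straight off along z
- jar_2: Sample jar that starts inside case 2: white body and red screw lid (fixed), 42 mm diameter, 56 mm tall; origin: centre of its underside, z up. In the open case its red cap stands about 14 mm above the case's rim, and can be gripped there. Full it weighs about 0.4 kg, empty about 0.05 kg; full and empty look the same
- lid_3: The white lift-off lid of case 3: a square cap 56.5 x 56.5 mm, 24 mm tall, hollow, 30 g. Origin: centre of its lower edge, z up through its top. It rests loose on the case inside the 4 mm high rim (about 1 mm play): grip its flat sides above the rim and lift it straight off along z
- jar_3: Sample jar that starts inside case 3: white body and red screw lid (fixed), 42 mm diameter, 56 mm tall; origin: centre of its underside, z up. In the open case its red cap stands about 14 mm above the case's rim, and can be gripped there. Full it weighs about 0.4 kg, empty about 0.05 kg; full and empty look the same
- pan_centre (a point): Centre of the top of the light grey square pan (about 150 x 105 mm, long side along x, top 38 mm above the worktop) of the fixed white balance at the robot's right; the pan does not move. The balance's housing reaches 130 mm in front (-x) and behind and 110 mm to the left (+y) of this point
- small_beaker (a point): Foot of a small glass beaker, fixed, 52 mm diameter, 50 mm tall. Open worktop for the case and the lid lies between it and the balance: y from about -125 to -275 mm, x from 300 to 530 mm, and up to x = 690 mm for y above -235 mm (a fixed stirrer, 70 mm tall, stands beyond). A row of fixed jars stands behind the rack, from x = 622 mm
- squeeze_bottle: Bystander: white plastic squeeze bottle, 49 mm diameter, 107 mm tall, origin at the centre of its underside
- vial: Bystander: glass vial with cap, 27 mm diameter, 64 mm tall, origin at the centre of its underside
- amber_bottle: Bystander: amber bottle with black cap, 42 mm diameter, 84 mm tall, origin at the centre of its underside

How it is judged (in metres and radians):
On the way, in this order (a step that is already met when the one before it is completed fails the run):
1. the heavy case stands upright on the worktop, its lid still on and its full jar weighing in it (((height (world z) of case_1 below 0.01 m and angle between case_1's own z axis and vertical below 0.12 rad and distance between lid_1 and case_1 below 0.056 m and z of lid_1 in the frame of case_1 above 0.038 m and contact force between jar_1 and case_1 above 2 N) or (height (world z) of case_2 below 0.01 m and angle between case_2's own z axis and vertical below 0.12 rad and distance between lid_2 and case_2 below 0.056 m and z of lid_2 in the frame of case_2 above 0.038 m and contact force between jar_2 and case_2 above 2 N) or (height (world z) of case_3 below 0.01 m and angle between case_3's own z axis and vertical below 0.12 rad and distance between lid_3 and case_3 below 0.056 m and z of lid_3 in the frame of case_3 above 0.038 m and contact force between jar_3 and case_3 above 2 N))), for 0.2 s.
2. a jar has been lifted out of its case ((distance between jar_1 and case_1 above 0.075 m or distance between jar_2 and case_2 above 0.075 m or distance between jar_3 and case_3 above 0.075 m)), for 0.1 s.
At the end, for the whole second after the job is handed in: The full jar stands upright (7 degrees), still, within 35 mm of the pan's centre; its case stands upright and its lid lies on the worktop; the light cases, lids on, sit in the rack (within 11 mm of seat height, 20 mm along the rack's x, 6 degrees of its slope) (((contact force between jar_1 and anything else above 2 N and horizontal distance between jar_1 and pan_centre below 0.035 m and height (world z) of jar_1 between 0.033 and 0.045 m and angle between each of jar_1, case_1's own z axis and vertical below 0.12 rad and linear speed of each of jar_1, lid_1 below 0.02 m/s and height (world z) of case_1 below 0.01 m and height (world z) of lid_1 below 0.032 m and (distance between lid_2 and case_2 below 0.056 m and z of lid_2 in the frame of case_2 above 0.038 m and x of case_2 in the frame of rack between -0.02 and 0.02 m and z of case_2 in the frame of rack between 0.032 and 0.056 m and angle between case_2's own z axis and vertical between 0.42 and 0.63 rad and linear speed of case_2 below 0.02 m/s) and (distance between lid_3 and case_3 below 0.056 m and z of lid_3 in the frame of case_3 above 0.038 m and x of case_3 in the frame of rack between -0.02 and 0.02 m and z of case_3 in the frame of rack between 0.032 and 0.056 m and angle between case_3's own z axis and vertical between 0.42 and 0.63 rad and linear speed of case_3 below 0.02 m/s)) or (contact force between jar_2 and anything else above 2 N and horizontal distance between jar_2 and pan_centre below 0.035 m and height (world z) of jar_2 between 0.033 and 0.045 m and angle between each of jar_2, case_2's own z axis and vertical below 0.12 rad and linear speed of each of jar_2, lid_2 below 0.02 m/s and height (world z) of case_2 below 0.01 m and height (world z) of lid_2 below 0.032 m and (distance between lid_1 and case_1 below 0.056 m and z of lid_1 in the frame of case_1 above 0.038 m and x of case_1 in the frame of rack between -0.02 and 0.02 m and z of case_1 in the frame of rack between 0.032 and 0.056 m and angle between case_1's own z axis and vertical between 0.42 and 0.63 rad and linear speed of case_1 below 0.02 m/s) and (distance between lid_3 and case_3 below 0.056 m and z of lid_3 in the frame of case_3 above 0.038 m and x of case_3 in the frame of rack between -0.02 and 0.02 m and z of case_3 in the frame of rack between 0.032 and 0.056 m and angle between case_3's own z axis and vertical between 0.42 and 0.63 rad and linear speed of case_3 below 0.02 m/s)) or (contact force between jar_3 and anything else above 2 N and horizontal distance between jar_3 and pan_centre below 0.035 m and height (world z) of jar_3 between 0.033 and 0.045 m and angle between each of jar_3, case_3's own z axis and vertical below 0.12 rad and linear speed of each of jar_3, lid_3 below 0.02 m/s and height (world z) of case_3 below 0.01 m and height (world z) of lid_3 below 0.032 m and (distance between lid_1 and case_1 below 0.056 m and z of lid_1 in the frame of case_1 above 0.038 m and x of case_1 in the frame of rack between -0.02 and 0.02 m and z of case_1 in the frame of rack between 0.032 and 0.056 m and angle between case_1's own z axis and vertical between 0.42 and 0.63 rad and linear speed of case_1 below 0.02 m/s) and (distance between lid_2 and case_2 below 0.056 m and z of lid_2 in the frame of case_2 above 0.038 m and x of case_2 in the frame of rack between -0.02 and 0.02 m and z of case_2 in the frame of rack between 0.032 and 0.056 m and angle between case_2's own z axis and vertical between 0.42 and 0.63 rad and linear speed of case_2 below 0.02 m/s)))); the robot touches nothing.
It fails at once if a light case is opened: a lid in the fingers, clear of its case, while the jar standing in that case weighs under 1 N ((distance between lid_1 and case_1 above 0.066 m and contact force between lid_1 and the fingers above 0.1 N and distance between jar_1 and case_1 below 0.02 m and contact force between jar_1 and case_1 below 1 N) or (distance between lid_2 and case_2 above 0.066 m and contact force between lid_2 and the fingers above 0.1 N and distance between jar_2 and case_2 below 0.02 m and contact force between jar_2 and case_2 below 1 N) or (distance between lid_3 and case_3 above 0.066 m and contact force between lid_3 and the fingers above 0.1 N and distance between jar_3 and case_3 below 0.02 m and contact force between jar_3 and case_3 below 1 N)).
It fails at once if a bystander (squeeze bottle, vial or amber bottle) is moved by more than 30 mm (distance of any of squeeze_bottle, vial, amber_bottle from where it was at the start of the episode above 0.03 m).
It also fails if it takes over 72 s, if anything falls off the work surface, if the arm or the gripper's body presses on something with over 40 N, if the wrist force passes 120 N, or if a joint passes its speed limit or range.

## Working session

There is one attempt and no reset: what is moved stays moved. The work goes in short steps, Python scripts to look and compute and a tool call to move; the robot and the scene stay as the last step left them, time stands still between calls to the robot, and variables do not carry over. Pictures are saved under pics/ and viewed, at most 12 in all, crops included, and the job is handed in when it is done.

Besides the shell and the picture viewer there is one more tool, called after "Request:" as name(argument=value, ...) on one line, values as JSON. step_arm: Moves the arm, as the interface text tells. Scaled input: -1 to 1 covers 0.25 m each way for a shift and 180 degrees each way for a turn. Its arguments: {"type":"object","properties":{"targets":{"type":"array","items":{"type":"array","items":{"type":"number"}}}},"required":["targets"]}

```bash
mkdir -p pics; ls
python3 - <<'E'
from rig import *
import cv2,numpy as np
s=read_state();print(s)
for n in("scene","top"):
    c=capture(n);cv2.imwrite(f"pics/{n}0.png",c["color"][:,:,::-1]);np.savez(f"{n}0.npz",**c);print(n,c["mtx"].round(1).tolist(),c["pose"].round(3).tolist())
E
```

```text
pics
{'time_s': 0.0, 'joint_positions': array([ 5.93887690e+01,  3.02792601e+01,  8.21577628e+01, -8.57231125e-04,
        6.76885081e+01, -1.02253599e+01]), 'qvel': array([ 0.03821793,  0.03977769,  0.06411486, -0.09635493, -0.08427528,
        0.06702033]), 'tau': array([ 2.21453238e-04, -4.40036631e+01, -1.76596856e+01,  6.34972542e-02,
        5.78921009e-02, -1.61001872e-04]), 'position': array([0.21729358, 0.58523565, 0.22956082]), 'tcp_rot': array([[-9.37369694e-01,  3.48334377e-01, -1.10373016e-03],
       [ 3.48335923e-01,  9.37367859e-01, -1.89265320e-03],
       [ 3.75325003e-04, -2.15858462e-03, -9.99997600e-01]]), 'force': array([-0.17440389,  0.54487308,  0.22457367]), 'moment': array([-0.03655588,  0.02390107, -0.0268683 ]), 'grasp_force': 0.0, 'opening': 1.0017396183607679}
scene [[536.1, 0.0, 320.3], [0.0, 536.1, 245.7], [0.0, 0.0, 1.0]] [[0.884, -0.404, 0.236, 0.223], [-0.467, -0.757, 0.457, -0.565], [-0.006, -0.514, -0.858, 1.149], [0.0, 0.0, 0.0, 1.0]]
top [[513.3, 0.0, 314.6], [0.0, 513.3, 245.7], [0.0, 0.0, 1.0]] [[-0.011, -0.993, 0.114, 0.347], [-1.0, 0.009, -0.017, 0.033], [0.015, -0.114, -0.993, 1.623], [0.0, 0.0, 0.0, 1.0]]
```

View pics/scene0.png

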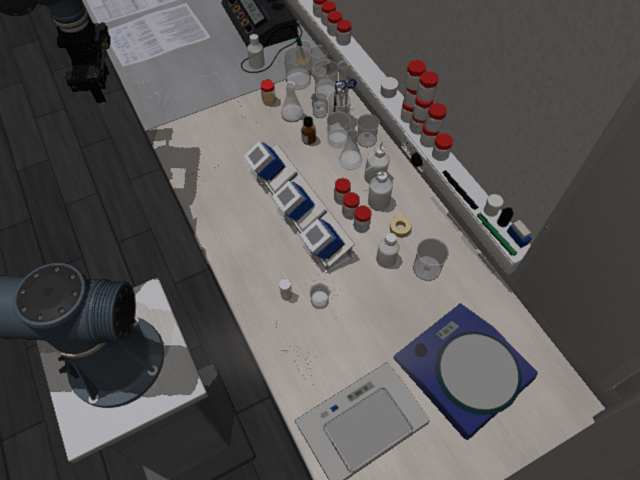

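View pics/top0.png

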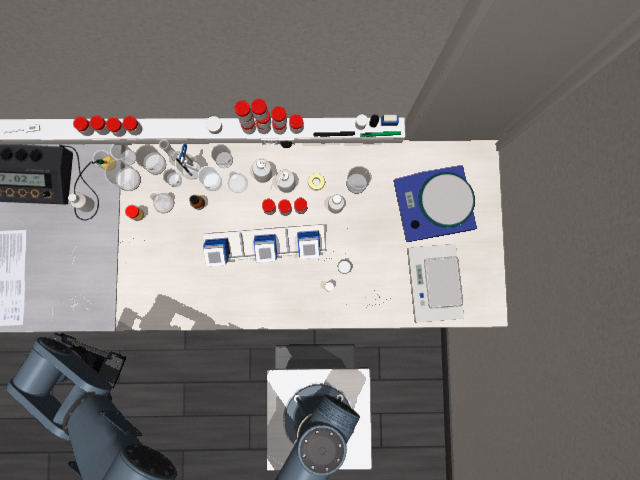

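The scene view shows the three cases at about (267,160), (294,200) and (322,238), the beaker at (319,296), the vial at (286,290) and the pan around (370,430). The top view has the cases at (216,250), (265,247) and (309,243), and the pan at (444,282).

```bash
cat > h.py <<'E'
import numpy as np,cv2
def ray(c,uv):
    d=np.linalg.inv(c["mtx"])@[uv[0],uv[1],1.];P=c["pose"];return P[:3,3],P[:3,:3]@d
def plane(c,uv,z):
    o,d=ray(c,uv);return o+d*(z-o[2])/d[2]
def tri(rs):
    A=np.zeros((3,3));b=np.zeros(3)
    for o,d in rs:
        d=d/np.linalg.norm(d);M=np.eye(3)-np.outer(d,d);A+=M;b+=M@o
    p=np.linalg.solve(A,b);return p,[np.linalg.norm((np.eye(3)-np.outer(d,d)/(d@d))@(p-o)).round(4) for o,d in rs]
def proj(c,p):
    P=c["pose"];q=c["mtx"]@(P[:3,:3].T@(np.asarray(p)-P[:3,3]));return q[:2]/q[2]
E
python3 - <<'E'
from h import *
t=np.load("top0.npz");s=np.load("scene0.npz")
a=cv2.resize(t["color"][225:275,195:330],None,fx=5.5,fy=5.5,interpolation=cv2.INTER_CUBIC)
b=cv2.resize(s["color"][135:270,235:360],None,fx=2.4,fy=2.4,interpolation=cv2.INTER_CUBIC)
im=np.zeros((600,800,3),np.uint8);im[:a.shape[0],:a.shape[1]]=a;h=b.shape[0];im[276:276+h,:b.shape[1]]=b[:324]
c=cv2.resize(t["color"][235:330,400:475],None,fx=3,fy=3);im[276:276+285,320:320+225]=c
cv2.imwrite("pics/crop.png",im[:,:,::-1])
for n,c,z in(("top",t,0),("scene",s,0)):
    hsv=cv2.cvtColor(c["color"],cv2.COLOR_RGB2HSV)
    m=cv2.inRange(hsv,(105,150,60),(125,255,255))
    k,l,st,ce=cv2.connectedComponentsWithStats(m)
    print(n,[(st[i].tolist(),ce[i].round(1).tolist()) for i in range(1,k) if st[i,4]>40])
for uv in((444,282),): print(plane(t,uv,.038), )
print(plane(s,(370,430),.038))
E
```

```text
top [([382, 117, 17, 8, 57], [388.9, 122.2]), ([395, 166, 81, 76, 1400], [425.6, 206.2]), ([298, 231, 21, 13, 128], [307.6, 234.8]), ([254, 235, 23, 24, 144], [266.2, 239.8]), ([204, 239, 24, 24, 175], [218.0, 244.7])]
scene [([258, 143, 22, 32, 79], [270.1, 157.1]), ([287, 182, 25, 35, 84], [299.9, 198.3]), ([316, 220, 27, 36, 113], [329.8, 237.5]), ([510, 226, 21, 16, 53], [521.1, 235.7]), ([448, 405, 15, 15, 66], [455.4, 411.7]), ([458, 409, 24, 23, 157], [470.1, 420.2])]
[ 0.41183279 -0.39228772  0.038     ]
[ 0.41517878 -0.39961944  0.038     ]
```

View pics/crop.png

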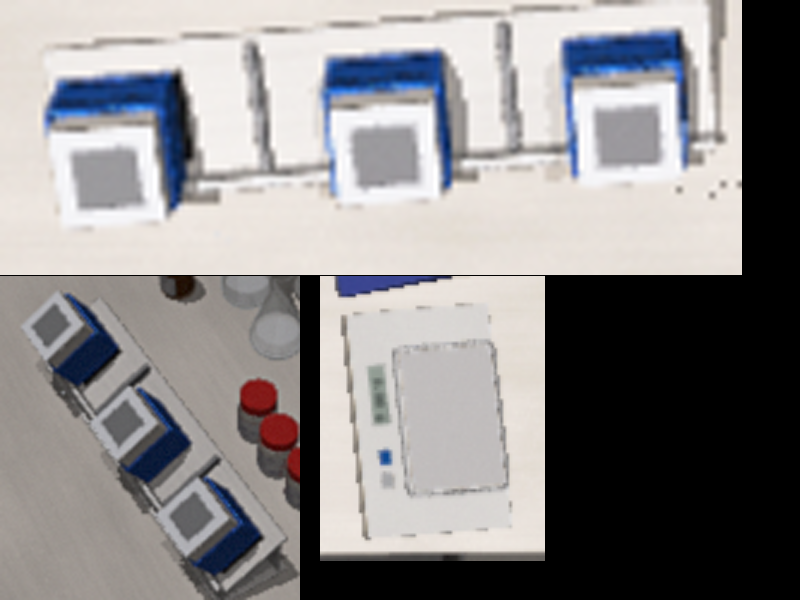

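The crop shows each lid's grey centre square clearly in both views, and the pan's outline with its centre at top pixel (443.6,282).

Run:
```python
from h import *
t=np.load("top0.npz");s=np.load("scene0.npz")
def sq(c,uv,r=12):
    g=cv2.cvtColor(c["color"],cv2.COLOR_RGB2GRAY)[int(uv[1])-r:int(uv[1])+r,int(uv[0])-r:int(uv[0])+r]
    return g
T=[(214.1,257),(264.6,252.8),(308.6,249.2)];S=[(257.1,155.5),(287.5,196.3),(314.6,235.1)]
L=[]
for a,b in zip(T,S):
    p,e=tri([ray(t,a),ray(s,b)]);L.append(p);print(p.round(4),e)
L=np.array(L);d=L[0]-L[2];yaw=np.arctan2(-d[0],d[1]);print("yaw",np.degrees(yaw),np.linalg.norm(d),np.linalg.norm(L[0]-L[1]))
x=np.array([np.cos(yaw),np.sin(yaw),0])
za=np.array([-.5*x[0],-.5*x[1],.866])
for p in L: print("origin",(p-.07*za).round(4), "grasp",(p-.07*za+.034*za+.004*(.866*x+[0,0,.5])).round(4))
print("beaker",plane(t,(344.5,267),.05),plane(s,(320,290),.05),"vial",plane(t,(329,286),.064),plane(s,(286,282),.064))
```

```text
[0.4925 0.3062 0.1009] [np.float64(0.002), np.float64(0.002)]
[0.5044 0.1565 0.0988] [np.float64(0.0026), np.float64(0.0026)]
[0.512  0.0257 0.1011] [np.float64(0.0009), np.float64(0.0009)]
yaw 3.978054305711565 0.2811406880356653 0.15019519530785247
origin [0.5274 0.3086 0.0403] grasp [0.5139 0.3077 0.0717]
origin [0.5393 0.1589 0.0382] grasp [0.5258 0.158  0.0696]
origin [0.5469 0.0282 0.0405] grasp [0.5334 0.0272 0.0719]
beaker [ 0.46060416 -0.08400392  0.05      ] [ 0.46960415 -0.08235703  0.05      ] vial [ 0.4023909  -0.03490111  0.064     ] [ 0.40777407 -0.03439547  0.064     ]
```

Request:
step_arm(targets=[[1, 0.1, -0.1, 0, 0.013], [1, 0.2, -0.2, 0, 0.027], [1, 0.3, -0.3, 0, 0.04], [1, 0.4, -0.4, 0, 0.054], [1, 0.5, -0.5, 0, 0.068], [1, 0.6, -0.6, 0, 0.081], [1, 0.7, -0.7, 0, 0.095], [1, 0.8, -0.8, 0, 0.108], [1, 0.9, -0.9, 0, 0.122], [1, 1, -1, 0, 0.135], [1, 1, -1, 0, 0.135], [1, 1, -1, 0, 0.135]])

```text
time_s: 1.3
position: [0.4677, 0.3352, 0.2301]
tcp_rot: [[-0.998, -0.066, -0.001], [-0.066, 0.998, -0.0], [0.001, 0.0, -1.0]]
force: [0.2, -0.1, -0.1]
opening: 1.003
grasp_force: 0.0
```

Run:
```python
from rig import *
from h import *
c=capture("wrist");cv2.imwrite("pics/w1.png",c["color"][:,:,::-1]);np.savez("w1.npz",**c);s=read_state();print(s["position"],s["tcp_rot"].round(3).tolist(),s["force"],c["pose"].round(3).tolist())
```

```text
[0.46700116 0.33578803 0.23007259] [[-0.998, -0.067, -0.002], [-0.067, 0.998, -0.0], [0.002, -0.0, -1.0]] [-0.49246053 -0.18245216 -0.33940826] [[-0.065, 0.954, 0.291, 0.387], [0.998, 0.062, 0.018, 0.33], [-0.001, 0.292, -0.956, 0.385], [0.0, 0.0, 0.0, 1.0]]
```

View pics/w1.png

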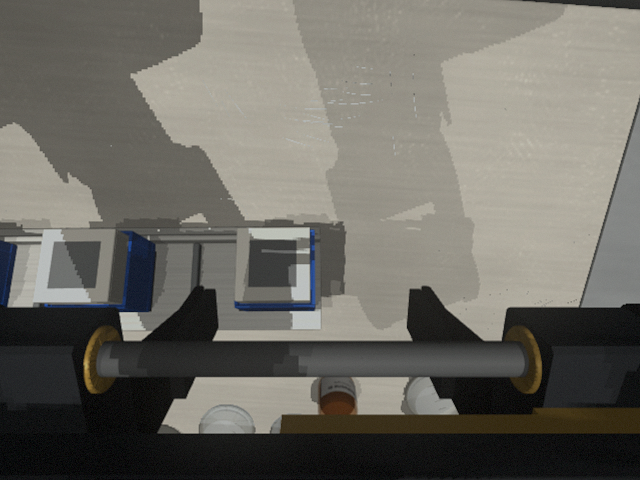

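The wrist view shows case A's lid spanning columns 236–310 and rows 228–303 (centre about (273,264)). Case B's grey square is centred at about (75,265), and the rack is square to the gripper.

Run:
```python
from h import *
w=np.load("w1.npz")
t=np.load("top0.npz");s=np.load("scene0.npz")
for uv in((273,264.5),(75,265)): print("lid",plane(w,uv,.1056))
print("A edges",plane(w,(236,266),.105),plane(w,(310,266),.105))
for a,b in(((214.1,257),(257.1,155.5)),((264.6,252.8),(287.5,196.3)),((308.6,249.2),(314.6,235.1))): print(plane(t,a,.1056),plane(s,b,.1056))
print("front lip ends",plane(w,(0,229),.03),plane(w,(340,222),.03))
for p in ((.4,-.3,.05),):pass
```

```text
lid [0.49070158 0.30717222 0.1056    ]
lid [0.50089082 0.1575427  0.1056    ]
A edges [0.49396966 0.27912996 0.105     ] [0.49030268 0.33519731 0.105     ]
[0.49015957 0.30580846 0.1056    ] [0.49321057 0.301876   0.1056    ]
[0.50119291 0.15660109 0.1056    ] [0.50506122 0.15125236 0.1056    ]
[0.51067278 0.02600199 0.1056    ] [0.5116375  0.02299164 0.1056    ]
front lip ends [0.50022706 0.04463507 0.03      ] [0.47277389 0.36159879 0.03      ]
```

Request:
step_arm(targets=[[1, 0.09, -0.06, 0, 0], [1, 0.172, -0.112, -0.06, 0], [1, 0.172, -0.112, -0.18, 0], [1, 0.172, -0.112, -0.3, 0], [1, 0.172, -0.112, -0.4, 0], [1, 0.172, -0.112, -0.5, 0], [1, 0.172, -0.112, -0.58, 0], [1, 0.172, -0.112, -0.63, 0], [1, 0.172, -0.112, -0.656, 0], [1, 0.172, -0.112, -0.656, 0], [-1, 0.172, -0.112, -0.656, 0], [-1, 0.172, -0.112, -0.656, 0], [-1, 0.172, -0.112, -0.656, 0], [-1, 0.172, -0.112, -0.656, 0], [-1, 0.172, -0.112, -0.656, 0], [-1, 0.172, -0.112, -0.656, 0]])

```text
time_s: 2.95
position: [0.5111, 0.3079, 0.0672]
tcp_rot: [[-0.998, -0.068, 0.001], [-0.068, 0.998, 0.0], [-0.001, 0.0, -1.0]]
force: [-0.0, -0.9, 4.8]
opening: 0.732
grasp_force: 30.0
```

Request:
step_arm(targets=[[-1, 0, 0, 0.02, 0], [-1, 0, 0, 0.04, 0], [-1, 0, 0, 0.06, 0], [-1, 0, 0, 0.06, 0], [-1, 0, 0, 0.06, 0], [-1, 0, 0, 0.06, 0]])

```text
time_s: 3.55
position: [0.5105, 0.3078, 0.0814]
tcp_rot: [[-0.998, -0.068, -0.0], [-0.068, 0.998, -0.0], [0.0, -0.0, -1.0]]
force: [-0.4, 0.3, -1.7]
opening: 0.732
grasp_force: 30.0
```

Run:
```python
from rig import *
from h import *
c=capture("wrist");cv2.imwrite("pics/w2.png",c["color"][:,:,::-1]);np.savez("w2.npz",**c);s=read_state();print(s["position"],s["force"],s["moment"],s["grasp_force"])
```

```text
[0.5104504  0.30775697 0.08128738] [-1.13397415 -0.12608052 -2.28219556] [ 0.05663191 -0.00517569  0.02029088] 29.990875812945887
```

View pics/w2.png

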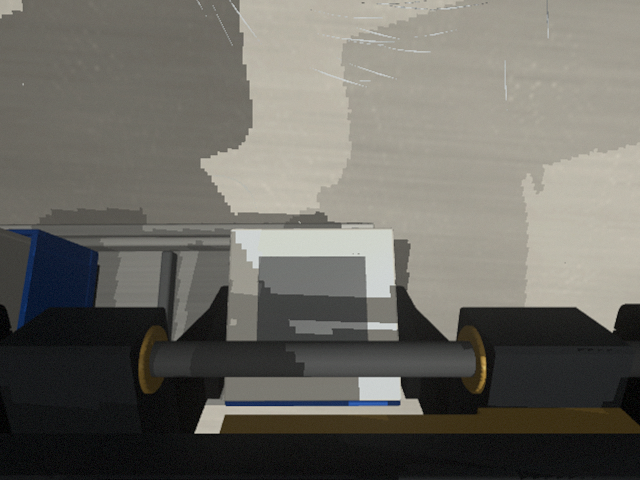

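The wrist view shows case A held squarely between the fingers, with a lift force of about 2 N. It is light, so I set it back slightly upslope and go to B.

Request:
step_arm(targets=[[-1, 0.016, 0, -0.02, 0], [-1, 0.016, 0, -0.04, 0], [-1, 0.016, 0, -0.052, 0], [-1, 0.016, 0, -0.052, 0], [1, 0.016, 0, -0.052, 0], [1, 0.016, 0, -0.052, 0], [1, 0.016, 0, -0.052, 0], [1, 0.016, 0, -0.052, 0], [1, 0.016, 0, 0.05, 0], [1, 0.016, 0, 0.2, 0], [1, 0.016, 0, 0.35, 0], [1, 0.016, -0.15, 0.4, 0], [1, 0.03, -0.3, 0.4, 0], [1, 0.04, -0.45, 0.4, 0], [1, 0.04, -0.6, 0.4, 0], [1, 0.04, -0.6, 0.4, 0], [1, 0.04, -0.6, 0.4, 0]])

```text
time_s: 5.3
position: [0.5207, 0.1572, 0.1815]
tcp_rot: [[-0.998, -0.066, -0.0], [-0.066, 0.998, 0.0], [0.0, 0.0, -1.0]]
force: [0.2, 0.4, 0.1]
opening: 1.0
grasp_force: 0.0
```

Request:
step_arm(targets=[[1, 0, 0, -0.12, 0], [1, 0, 0, -0.24, 0], [1, 0, 0, -0.34, 0], [1, 0, 0, -0.42, 0], [1, 0, 0, -0.46, 0], [1, 0, 0, -0.46, 0], [-1, 0, 0, -0.46, 0], [-1, 0, 0, -0.46, 0], [-1, 0, 0, -0.46, 0], [-1, 0, 0, -0.46, 0], [-1, 0, 0, -0.46, 0], [-1, 0, 0, -0.44, 0], [-1, 0, 0, -0.42, 0], [-1, 0, 0, -0.4, 0], [-1, 0, 0, -0.4, 0], [-1, 0, 0, -0.4, 0], [-1, 0, 0, -0.4, 0]])

```text
time_s: 7.0
position: [0.5205, 0.1578, 0.0814]
tcp_rot: [[-0.998, -0.068, -0.0], [-0.068, 0.998, -0.0], [0.0, -0.0, -1.0]]
force: [-0.5, 0.1, -2.5]
opening: 0.733
grasp_force: 30.0
```

Run:
```python
from rig import *
from h import *
for i in range(3):
    c=capture("wrist");s=read_state();print(s["position"],s["force"],s["moment"],s["opening"])
cv2.imwrite("pics/w3.png",c["color"][:,:,::-1])
```

```text
[0.52045849 0.15781808 0.08134886] [-0.5247103  -0.01789522 -1.2591441 ] [ 0.05104054 -0.02248059  0.01573214] 0.7389966339344562
[0.52048178 0.15781645 0.0813195 ] [-0.40220265  0.06758806 -2.23119956] [ 0.01809728  0.01355576 -0.00966258] 0.7273167162769626
[0.52050052 0.1578185  0.08132813] [ 0.451211   -0.06253347 -1.88772133] [-0.02608951  0.03701375 -0.01745566] 0.7355958392895913
```

B also weighs about 2 N, so I put it back and go to C.

Request:
step_arm(targets=[[-1, 0.016, 0, -0.02, 0], [-1, 0.016, 0, -0.04, 0], [-1, 0.016, 0, -0.052, 0], [-1, 0.016, 0, -0.052, 0], [1, 0.016, 0, -0.052, 0], [1, 0.016, 0, -0.052, 0], [1, 0.016, 0, -0.052, 0], [1, 0.016, 0, -0.052, 0], [1, 0.016, 0, 0.05, 0], [1, 0.016, 0, 0.2, 0], [1, 0.016, 0, 0.35, 0], [1, 0.016, -0.15, 0.4, 0], [1, 0.03, -0.3, 0.4, 0], [1, 0.04, -0.45, 0.4, 0], [1, 0.04, -0.524, 0.4, 0], [1, 0.04, -0.524, 0.4, 0], [1, 0.04, -0.524, 0.4, 0]])

```text
time_s: 8.85
position: [0.5304, 0.0269, 0.1813]
tcp_rot: [[-0.998, -0.067, -0.001], [-0.067, 0.998, 0.001], [0.001, 0.001, -1.0]]
force: [0.4, 1.0, -0.6]
opening: 1.0
grasp_force: 0.0
```

Run:
```python
from rig import *
from h import *
c=capture("wrist");np.savez("w4.npz",**c);cv2.imwrite("pics/w4.png",c["color"][:,:,::-1])
t=capture("top");np.savez("top1.npz",**t)
```

```text
(no output)
```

View pics/w4.png

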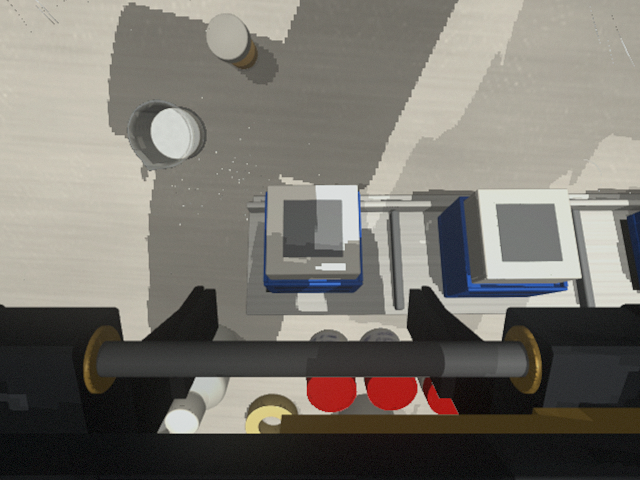

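C is centred between the fingers (columns 264–362). B sits seated in its bay. I grip C and heft it.

Request:
step_arm(targets=[[1, 0, 0, -0.12, 0], [1, 0, 0, -0.24, 0], [1, 0, 0, -0.34, 0], [1, 0, 0, -0.42, 0], [1, 0, 0, -0.46, 0], [1, 0, 0, -0.46, 0], [-1, 0, 0, -0.46, 0], [-1, 0, 0, -0.46, 0], [-1, 0, 0, -0.46, 0], [-1, 0, 0, -0.46, 0], [-1, 0, 0, -0.46, 0], [-1, 0, 0, -0.44, 0], [-1, 0, 0, -0.42, 0], [-1, 0, 0, -0.38, 0], [-1, 0, 0, -0.34, 0], [-1, 0, 0, -0.34, 0], [-1, 0, 0, -0.34, 0], [-1, 0, 0, -0.34, 0]])

```text
time_s: 10.75
position: [0.5304, 0.0269, 0.0964]
tcp_rot: [[-0.998, -0.068, -0.001], [-0.068, 0.998, 0.0], [0.001, 0.0, -1.0]]
force: [0.2, 0.4, -5.3]
opening: 0.731
grasp_force: 30.0
```

C is the heavy one at 5.3 N. I carry it to the worktop.

Request:
step_arm(targets=[[-1, 0, 0, 0.08, 0], [-1, 0, 0, 0.18, 0], [-1, 0, 0, 0.3, 0], [-1, -0.03, -0.06, 0.34, 0], [-1, -0.08, -0.16, 0.34, 0], [-1, -0.14, -0.28, 0.34, 0], [-1, -0.2, -0.4, 0.34, 0], [-1, -0.26, -0.52, 0.34, 0], [-1, -0.32, -0.64, 0.34, 0], [-1, -0.38, -0.76, 0.34, 0], [-1, -0.42, -0.84, 0.34, 0], [-1, -0.44, -0.88, 0.3, 0], [-1, -0.44, -0.88, 0.22, 0], [-1, -0.44, -0.88, 0.1, 0], [-1, -0.44, -0.88, -0.02, 0], [-1, -0.44, -0.88, -0.12, 0], [-1, -0.44, -0.88, -0.19, 0], [-1, -0.44, -0.88, -0.22, 0], [-1, -0.44, -0.88, -0.22, 0], [-1, -0.44, -0.88, -0.22, 0]])

```text
time_s: 12.75
position: [0.4211, -0.1931, 0.0417]
tcp_rot: [[-0.998, -0.069, 0.0], [-0.069, 0.998, -0.0], [-0.0, -0.0, -1.0]]
force: [-0.8, 0.3, -6.0]
opening: 0.735
grasp_force: 30.0
```

Run:
```python
from rig import *
from h import *
s=capture("scene");w=capture("wrist");st=read_state();print(st["position"],st["force"],st["moment"])
u,v=proj(s,st["position"]).astype(int);a=cv2.resize(s["color"][v-60:v+60,u-60:u+60],(400,400),interpolation=cv2.INTER_CUBIC);b=cv2.resize(w["color"],(400,300))
im=np.zeros((400,800,3),np.uint8);im[:,:400]=a;im[:300,400:]=b;cv2.imwrite("pics/p5.png",im[:,:,::-1])
```

```text
[ 0.42133319 -0.19343755  0.04232445] [-0.08803158  0.03381288 -6.06709189] [-0.00967761  0.04433251 -0.0083117 ]
```

View pics/p5.png

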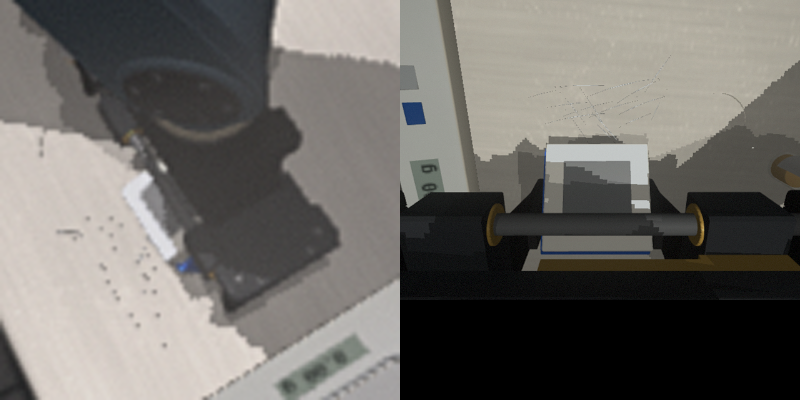

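The wrist view shows the case held tilted, clear of the worktop. I roll it upright about its low edge.

Request:
step_arm(targets=[[-1, 0, 0, -0.012, 0], [-1, 0, 0, -0.022, 0], [-1, 0.016, 0, -0.028, 0], [-1, 0.032, 0, -0.034, 0], [-1, 0.047, 0, -0.042, 0], [-1, 0.062, 0, -0.051, 0], [-1, 0.075, 0, -0.061, 0], [-1, 0.088, 0, -0.072, 0], [-1, 0.088, 0, -0.074, 0], [-1, 0.088, 0, -0.074, 0]])

```text
time_s: 13.85
position: [0.4423, -0.1924, 0.0241]
tcp_rot: [[-0.998, -0.068, -0.0], [-0.068, 0.998, 0.001], [0.0, 0.001, -1.0]]
force: [-1.4, 3.7, 8.1]
opening: 0.73
grasp_force: 30.0
```

Run:
```python
from rig import *
from h import *
w=capture("wrist");st=read_state();print(st["position"],st["force"],st["moment"])
cv2.imwrite("pics/p6.png",cv2.resize(w["color"][200:450],None,fx=1,fy=1)[:,:,::-1])
```

```text
[ 0.44226948 -0.19237446  0.02407759] [-1.88513431  2.60826188  8.09410851] [ 0.63041136  0.53157614 -0.05485673]
```

View pics/p6.png

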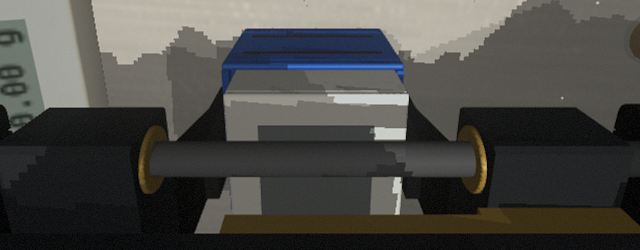

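The front of the case and its lid are seen from above, so it has rolled close to upright. I release and back off.

Request:
step_arm(targets=[[1, 0, 0, 0, 0], [1, 0, 0, 0, 0], [1, 0, 0, 0, 0], [1, 0, 0, 0, 0], [1, 0, 0, 0.06, 0], [1, 0, 0, 0.2, 0], [1, 0, 0, 0.35, 0], [1, 0, 0, 0.5, 0], [1, 0, 0, 0.62, 0], [1, 0, 0, 0.62, 0], [1, 0, 0, 0.62, 0]])

```text
time_s: 15.0
position: [0.4428, -0.1933, 0.1785]
tcp_rot: [[-0.998, -0.068, 0.001], [-0.068, 0.998, -0.001], [-0.001, -0.001, -1.0]]
force: [-0.4, -0.1, -0.0]
opening: 0.997
grasp_force: 0.0
```

Run:
```python
from rig import *
from h import *
w=capture("wrist");np.savez("w7.npz",**w);st=read_state();print(st["position"],st["force"],st["moment"])
cv2.imwrite("pics/p7.png",w["color"][:,:,::-1])
```

```text
[ 0.44218369 -0.1928474   0.17752804] [-1.36020948 -0.63629892  0.25550595] [0.03720291 0.07211887 0.00500228]
```

View pics/p7.png

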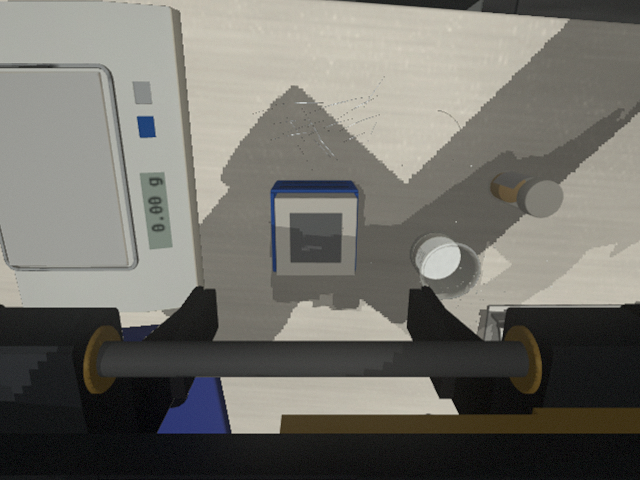

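Case upright with its lid on: lid at columns 275–355, rows 197–275, with its grey square centred at (317,237.5).

Run:
```python
from h import *
w=np.load("w7.npz")
print(plane(w,(316.5,237),.07),[plane(w,p,.07).round(4)[:2] for p in((276,197),(355,197),(276,275),(355,275))],"pan right corners",plane(w,(107,66),.038),plane(w,(137,268),.038))
```

```text
[ 0.43772538 -0.19054085  0.07      ] [array([ 0.4115, -0.2199]), array([ 0.4078, -0.1665]), array([ 0.4681, -0.2176]), array([ 0.4642, -0.1609])] pan right corners [ 0.33403562 -0.34278559  0.038     ] [ 0.48268116 -0.33161306  0.038     ]
```

Request:
step_arm(targets=[[1, -0.016, 0, -0.1, 0], [1, -0.016, 0, -0.24, 0], [1, -0.016, 0, -0.36, 0], [1, -0.016, 0, -0.43, 0], [1, -0.016, 0, -0.464, 0], [1, -0.016, 0, -0.464, 0], [-1, -0.016, 0, -0.464, 0], [-1, -0.016, 0, -0.464, 0], [-1, -0.016, 0, -0.464, 0], [-1, -0.016, 0, -0.464, 0], [-1, -0.016, 0, -0.464, 0], [-1, -0.016, 0, -0.464, 0], [-1, -0.016, 0, -0.44, 0], [-1, -0.016, 0, -0.41, 0], [-1, -0.016, 0, -0.36, 0], [-1, -0.016, 0, -0.28, 0], [-1, -0.016, 0, -0.2, 0], [-1, -0.016, 0, -0.1, 0], [-1, -0.016, 0, -0.1, 0]])

```text
time_s: 16.95
position: [0.4402, -0.1943, 0.1561]
tcp_rot: [[-0.998, -0.069, 0.005], [-0.069, 0.998, -0.004], [-0.005, -0.004, -1.0]]
force: [0.4, -1.1, -1.0]
opening: 0.646
grasp_force: 30.0
```

Run:
```python
from rig import *
from h import *
w=capture("wrist");np.savez("w8.npz",**w);st=read_state();print(st["position"],st["force"],st["moment"],st["opening"])
cv2.imwrite("pics/p8.png",w["color"][100:440,:][:,:,::-1])
```

```text
[ 0.43941017 -0.19372315  0.15467142] [ 0.96532734  0.2533223  -0.51891387] [0.02000011 0.00782994 0.01880864] 0.6458241100726333
```

View pics/p8.png

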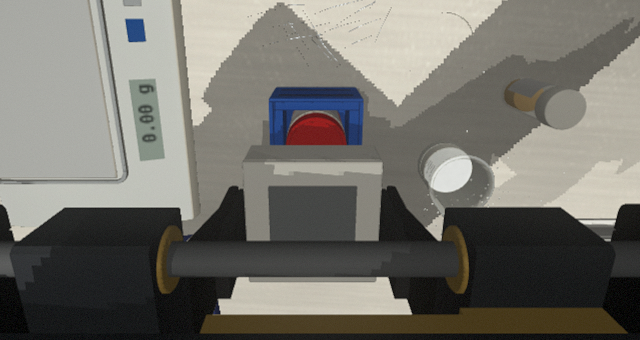

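The lid is off and held, and the red jar cap shows in the case at about (317,230) in full-frame pixels. I set the lid down further out.

Request:
step_arm(targets=[[-1, 0.08, 0, 0, 0], [-1, 0.2, 0.01, 0, 0], [-1, 0.34, 0.02, 0, 0], [-1, 0.46, 0.028, 0, 0], [-1, 0.528, 0.028, 0, 0], [-1, 0.528, 0.028, -0.08, 0], [-1, 0.528, 0.028, -0.2, 0], [-1, 0.528, 0.028, -0.32, 0], [-1, 0.528, 0.028, -0.42, 0], [-1, 0.528, 0.028, -0.5, 0], [-1, 0.528, 0.028, -0.54, 0], [-1, 0.528, 0.028, -0.544, 0], [-1, 0.528, 0.028, -0.544, 0], [1, 0.528, 0.028, -0.544, 0], [1, 0.528, 0.028, -0.544, 0], [1, 0.528, 0.028, -0.544, 0], [1, 0.528, 0.028, -0.544, 0]])

```text
time_s: 18.7
position: [0.5708, -0.1862, 0.0173]
tcp_rot: [[-0.998, -0.068, 0.0], [-0.068, 0.998, -0.0], [-0.0, -0.0, -1.0]]
force: [-0.2, 0.4, -0.1]
opening: 0.923
grasp_force: 0.0
```

Request:
step_arm(targets=[[1, 0, 0, 0.08, 0], [1, 0, 0, 0.24, 0], [1, 0, 0, 0.42, 0], [1, -0.06, 0, 0.56, 0], [1, -0.18, -0.01, 0.64, 0], [1, -0.34, -0.02, 0.64, 0], [1, -0.46, -0.028, 0.64, 0], [1, -0.528, -0.028, 0.64, 0], [1, -0.528, -0.028, 0.64, 0], [1, -0.528, -0.028, 0.64, 0]])

```text
time_s: 19.7
position: [0.4395, -0.1936, 0.1775]
tcp_rot: [[-0.998, -0.068, 0.002], [-0.068, 0.998, -0.001], [-0.002, -0.001, -1.0]]
force: [-0.0, 0.1, -0.3]
opening: 0.999
grasp_force: 0.0
```

Run:
```python
from rig import *
from h import *
w=capture("wrist");np.savez("w9.npz",**w);st=read_state();print(st["position"],st["force"],st["opening"])
m=cv2.inRange(cv2.cvtColor(w["color"],cv2.COLOR_RGB2HSV),(0,150,50),(6,255,255));m[300:]=0
k,l,s,c=cv2.connectedComponentsWithStats(m)
for i in range(1,k):
    if s[i,4]>300: print(s[i],c[i],plane(w,c[i],.064))
v=(cv2.cvtColor(w["color"],cv2.COLOR_RGB2HSV)); b=cv2.inRange(v,(105,150,40),(125,255,255))[150:300,240:400]; ys,xs=np.where(b);print("blue bbox",xs.min()+240,xs.max()+240,ys.min()+150,ys.max()+150)
```

```text
[ 0.43999714 -0.19381092  0.17741256] [-0.69506451 -0.01541932  0.94900957] 1.0007032922771215
[ 287  209   55   56 2113] [313.94699479 236.98012305] [ 0.4359658  -0.19254748  0.064     ]
blue bbox 271 357 186 275
```

Request:
step_arm(targets=[[1, -0.006, 0.004, -0.1, 0], [1, -0.006, 0.004, -0.24, 0], [1, -0.006, 0.004, -0.36, 0], [1, -0.006, 0.004, -0.43, 0], [1, -0.006, 0.004, -0.468, 0], [1, -0.006, 0.004, -0.468, 0], [-1, -0.006, 0.004, -0.468, 0], [-1, -0.006, 0.004, -0.468, 0], [-1, -0.006, 0.004, -0.468, 0], [-1, -0.006, 0.004, -0.468, 0], [-1, -0.006, 0.004, -0.468, 0], [-1, -0.006, 0.004, -0.468, 0], [-1, -0.006, 0.004, -0.468, 0], [-1, -0.006, 0.004, -0.44, 0], [-1, -0.006, 0.004, -0.4, 0], [-1, -0.006, 0.004, -0.32, 0], [-1, -0.006, 0.004, -0.2, 0], [-1, -0.006, 0.004, -0.08, 0], [-1, -0.006, 0.004, 0, 0], [-1, -0.006, 0.004, 0, 0]])

```text
time_s: 21.75
position: [0.4384, -0.193, 0.1799]
tcp_rot: [[-0.998, -0.068, 0.005], [-0.068, 0.998, -0.004], [-0.005, -0.004, -1.0]]
force: [0.4, -1.0, -4.2]
opening: 0.459
grasp_force: 30.0
```

Run:
```python
from rig import *
from h import *
w=capture("wrist");st=read_state();print(st["position"],st["force"],st["moment"],st["opening"])
cv2.imwrite("pics/p10.png",w["color"][100:440,:][:,:,::-1])
```

```text
[ 0.4374972  -0.19236559  0.17831454] [-0.15575002 -0.02614327 -3.61874294] [-0.01461721  0.01467339 -0.00373597] 0.45567776006949556
```

View pics/p10.png

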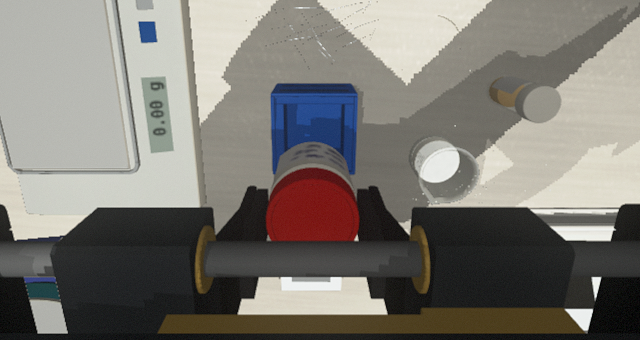

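Jar held upright (3.9 N), case empty. On to the pan.

Request:
step_arm(targets=[[-1, -0.01, -0.06, 0, 0], [-1, -0.025, -0.18, 0, 0], [-1, -0.04, -0.32, 0, 0], [-1, -0.06, -0.46, 0, 0], [-1, -0.08, -0.6, 0, 0], [-1, -0.095, -0.72, 0, 0], [-1, -0.102, -0.79, 0, 0], [-1, -0.102, -0.79, 0, 0], [-1, -0.102, -0.79, -0.08, 0], [-1, -0.102, -0.79, -0.18, 0], [-1, -0.102, -0.79, -0.26, 0], [-1, -0.102, -0.79, -0.31, 0], [-1, -0.102, -0.79, -0.33, 0], [-1, -0.102, -0.79, -0.34, 0], [-1, -0.102, -0.79, -0.34, 0]])

```text
time_s: 23.3
position: [0.412, -0.3897, 0.0923]
tcp_rot: [[-0.998, -0.069, 0.0], [-0.069, 0.998, -0.0], [-0.0, -0.0, -1.0]]
force: [0.5, -0.1, -4.5]
opening: 0.462
grasp_force: 30.0
```

Request:
step_arm(targets=[[-1, 0, 0, -0.004, 0], [-1, 0, 0, -0.008, 0], [-1, 0, 0, -0.01, 0], [-1, 0, 0, -0.01, 0]])

```text
time_s: 23.7
position: [0.4117, -0.3898, 0.0898]
tcp_rot: [[-0.998, -0.068, 0.0], [-0.068, 0.998, -0.0], [-0.0, -0.0, -1.0]]
force: [-0.1, 0.2, -3.6]
opening: 0.461
grasp_force: 30.0
```

Request:
step_arm(targets=[[-1, 0, 0, -0.002, 0], [-1, 0, 0, -0.004, 0], [-1, 0, 0, -0.006, 0], [-1, 0, 0, -0.006, 0]])

```text
time_s: 24.1
position: [0.4118, -0.3899, 0.0896]
tcp_rot: [[-0.998, -0.068, 0.0], [-0.068, 0.998, -0.001], [-0.0, -0.001, -1.0]]
force: [-0.9, 1.1, 7.3]
opening: 0.459
grasp_force: 30.0
```

Contact. I release, retreat upward and look.

Request:
step_arm(targets=[[1, 0, 0, 0, 0], [1, 0, 0, 0, 0], [1, 0, 0, 0, 0], [1, 0, 0, 0, 0], [1, 0, 0, 0, 0], [1, 0, 0, 0.06, 0], [1, 0, 0, 0.2, 0], [1, 0, 0, 0.36, 0], [1, 0, 0, 0.54, 0], [1, -0.02, 0.1, 0.6, 0], [1, -0.02, 0.2, 0.6, 0], [1, -0.02, 0.2, 0.6, 0], [1, -0.02, 0.2, 0.6, 0], [1, -0.02, 0.2, 0.6, 0]])

```text
time_s: 25.5
position: [0.4069, -0.3405, 0.2378]
tcp_rot: [[-0.998, -0.068, 0.0], [-0.068, 0.998, -0.0], [-0.0, -0.0, -1.0]]
force: [0.1, 0.1, 0.1]
opening: 0.999
grasp_force: 0.0
```

Run:
```python
from rig import *
from h import *
t=capture("top");s=capture("scene");w=capture("wrist");st=read_state();print(st["position"],st["force"])
a=cv2.resize(t["color"][190:330,190:480],(725,350),interpolation=cv2.INTER_CUBIC)
b=cv2.resize(w["color"],(320,240));c=cv2.resize(s["color"][120:480,220:540],(240,240))
im=np.zeros((600,800,3),np.uint8);im[:350,:725]=a;im[355:595,:320]=b;im[355:595,330:570]=c
cv2.imwrite("pics/p11.png",im[:,:,::-1])
```

```text
[ 0.40669698 -0.3404617   0.23756296] [ 0.15809273 -0.26085452 -0.27386496]
```

View pics/p11.png

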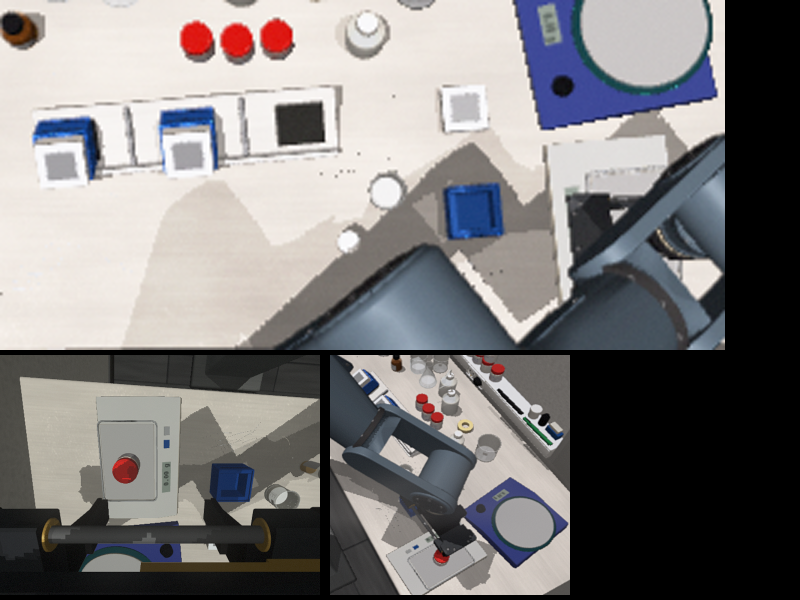

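The composite shows the jar standing upright on the pan. The empty case and the lid are on the worktop, and both light cases sit lidded in the rack. The bystanders are where they were.

```bash
python3 -c "
from rig import *
print(hand_in())"
```

```text
the job is handed in; nothing more can be done
None
```

I handed the job in at about 26 s: the heavy case was the one nearest the balance, its full jar stands in the middle of the pan, its opened case and lid are on the worktop, the other two cases are closed in the rack, and no verdict was returned.

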